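Unscrew the filler cap of the press lubricator

TASK

Open the press lubricator for refilling: unscrew its black ribbed filler cap (ordinary coarse right-hand thread, about a turn and a half), letting the cap rise with its thread as you turn, keep hold of it as it comes off the neck, and set it down gently, open side down, well inside the round steel parts dish. Do not strain the plastic thread by pulling, holding down or levering on the cap, do not drop the cap, and leave the other things on the bench where they are.

Things in the scene. Friction and masses are not known exactly. Their poses are not given: they have to be found in the camera images.
- cap_center (a point): centre (on the axis, half-way up) of the black plastic screw cap on the filler neck: a round, ribbed, hollow shell, closed on top, 57 mm across, 36 mm tall, 55 to 100 g; underside 18 mm below this point, top 18 mm above; z is its axis, up. Any diameter can be gripped; a grip of about 40 N turns it without slipping. The cap stays where it is when let go part-way
- lubricator: rigid, fixed bench lubricator: cream tank 126 x 260 mm, 124 mm tall, on a plate 160 x 285 mm. Origin on the bench below the filler neck's axis, z up, y along the tank towards the pump; tank from y = -70 to 190 mm. Neck collar 62 mm across, 12 mm tall: the closed cap's underside is 139 mm over the bench. Pump, motor, gauge stand between y = 90 and 190 mm, up to 204 mm high
- neck_top (a point): centre of the filler neck's open mouth, 160 mm above the bench, hidden in the closed cap. Neck 47 mm across, 24 mm tall, rigid. Coarse right-hand thread with 1 mm play up/down and sideways: the cap climbs as it turns, is free after 1.2 to 1.7 turns anticlockwise from above (to be felt), and clears the neck 21 mm above its closed height. At first a rubber gasket presses it up with 10 N
- dish_in (a point): centre of the inner floor (4 mm above the bench) of the round stainless parts dish, which its magnet holds fast on the bench: flat floor 130 mm across, flared rim 156 mm across and 22 mm tall
- ring_stack: loose upright column of steel rings, 42 mm across and 84 mm tall, origin at the centre of its underside; a bystander, leave alone
- oil_bottle: loose grey plastic bottle, 56 mm across and 150 mm tall, origin at the centre of its underside; a bystander, leave alone
- wrench: loose steel spanner lying flat, 170 mm long, origin at mid-length on its underside, x along its length; a bystander, leave alone
Things that resemble listed ones, but are neither listed nor needed, are in the scene too. Of the things that look like the part that bears dish_in, take the one that is farthest to the robot's right at the start.

How it is judged:
By the outcome, as a careful person would: the job done as asked, in the order asked, and still so for the second after the job is handed in, with the robot touching nothing.
It also fails if it takes over 72 s, if anything falls off the work surface, if the arm or the gripper's body presses on something with over 40 N, if the wrist force passes 120 N, or if a joint passes its speed limit or range.

ROBOT

A 6-joint arm with a two-finger parallel gripper is mounted at the origin on the work surface. World frame = base frame: x ahead of the robot, y to its left, z up, the work surface at z = 0. Lengths are in m, angles in rad, forces in N, time in s.
With the tool pointing down it reaches from about 0.425 to 0.95 m from the base axis. Payload 3.5 kg.
Tool frame: the origin (TCP) lies on the centre line of the jaws, within the pads' length; the fingertips stand ahead of it and the grasp point (between the pads) lies 11 mm behind it (tips_ahead is the z of the fingertips in the tool frame, in m); z points along the fingers, y is the direction in which the jaws open and shut (so a half turn about z gives the same grasp; the last joint's range is limited). The gripper opens to 85 mm and grips with 20 to 120 N. Pads are 22 mm wide; open, the fingers measure 114 mm over their backs; the gripper's body (76 mm by 85 mm) begins 54 mm behind the grasp point. The pads swing forward as they close: fully open they stand 13 mm farther back than shut.
Start: joints at [-1.412, 0.286, 1.577, -0, 1.279, -0.15], TCP at [0.205, -0.643, 0.239] pointing down, gripper open.
Joint ranges: [-2.77, 2.77], [-0.9, 2.22], [0.21, 2.48], [-1.53, 4.67], [0.24, 2.81], [-2.84, 2.84]. Speed limits (rad/s): [2.79, 2.79, 3.14, 3.14, 3.14, 3.14].

INTERFACE

Orientations are given as a unit quaternion [x, y, z, w].
In Python, from plant import * gives the robot as it stands. The module is installed in compiled form; this text tells all that it offers.
- The arm moves only by the tool move_arm, never from a script. Its arguments are lists of equal length, an entry for each row: "linear": the shift along the world's x, y, z in m, a list of three; "twist": the turn, a rotation vector about the world's x, y, z in degrees, a list of three. A call has 1 to 20 rows; each row shifts and turns the pose as measured when the row begins; what a row does not reach is not made up. A row lasts 1/12 s, in which the tool goes at most 41.7 mm and 7.16 degrees, less where a joint would pass 70% of its speed; a pose out of reach is approached as far as the arm can. A call is refused whole if a number of a shift passes 0.0417 or a number of a turn 7.16, either way. A call with a gripper value outside its range is refused whole. "grip" is the opening, from 0 (shut) to 1 (fully open), set as the call begins (left out, the last holds). The fingers move at their own pace and stop on an object; "force" is the grip in N (left out, the last holds). Time passes only in rows, so rows that do not move let the fingers close. It gives the time, the measured TCP pose, the force and the opening at its end, in the units of the state.
- get_state(): the state, without advancing time (a new reading comes with each control period).
- read_camera(name): name is "scene" or "side" or "wrist"; returns a dict with "img" (400x640x3 uint8, blue, green, red), "depth" (400x640 float32, m along the optical axis (not along the pixel's ray), 0 where there is no reading), "fx", "fy", "cx", "cy" (pixels), "rvec" (rotation vector, rad) and "tvec" (3), from world to camera coordinates, as OpenCV has them. Camera axes: x right, y down, z forward; pixel columns grow to the right and rows downward; lengths in m; the calibration is good to about 2 mm. A picture is of the moment at which its call begins.
- sign_off(): hands the job in, once; it reports no verdict.
The state is a dict: "time": time; "qpos": joint angles; "dq": joint speeds; "joint_efforts": joint torques, N m; "eef_pos": TCP position; "tcp_rot": TCP orientation; "contact_force": force on the tool from outside, world axes, zero at the start; "wrist_torque": the same for the moment, N m; "opening": opening from 0.0 (shut) to 1.0 (fully open).
Only numpy, scipy, OpenCV 4.12 (cv2) and the standard library are available. Lean on these libraries where they do the work, as an engineer would, in place of code of your own. Each camera call takes 0.05 s, during which the arm holds its last target.

## Working session

There is one attempt and no reset: what is moved stays moved. The work goes in short steps, Python scripts to look and compute and a tool call to move; the robot and the scene stay as the last step left them, time stands still between calls to the robot, and variables do not carry over. Pictures are saved under pics/ and viewed, and the job is handed in when it is done.

Besides the shell and the picture viewer there is one more tool, called after "Call:" by a JSON object that holds its "api" and its "payload". move_arm: Moves the arm, as the interface text tells. Its arguments: {"type":"object","properties":{"linear":{"type":"array","items":{"type":"array","items":{"type":"number"}}},"twist":{"type":"array","items":{"type":"array","items":{"type":"number"}}},"grip":{"type":"number"},"force":{"type":"number"}},"required":["linear","twist"]}

```bash
mkdir -p pics; ls; python3 - <<'E'
from plant import *
import cv2,numpy as np
s=get_state();print(s)
for n in("scene","side","wrist"):
    c=read_camera(n);cv2.imwrite(f"pics/{n}0.png",c["img"]);np.save(f"{n}0.npy",c,allow_pickle=True)
    R=cv2.Rodrigues(np.array(c["rvec"]))[0];print(n,c["fx"],c["cx"],c["cy"],(-R.T@np.array(c["tvec"]).ravel()).round(3),R[2].round(2))
E
```

```text
pics
{'time': 0.0, 'qpos': array([-1.41202588e+00,  2.87186806e-01,  1.57819265e+00,  5.41199015e-06,
        1.27861996e+00, -1.50029485e-01]), 'dq': array([-0.00091125, -0.00071867, -0.0002151 , -0.00142164, -0.00067342,
       -0.00164849]), 'joint_efforts': array([ 8.69789219e-04, -4.05976975e+01, -2.92626143e+01, -1.30719081e-04,
        5.72855279e-03,  2.35936049e-06]), 'eef_pos': array([ 0.20504957, -0.6424198 ,  0.2379246 ]), 'tcp_rot': array([ 9.88103391e-01,  1.53786344e-01, -2.66896838e-06, -1.20337692e-03]), 'contact_force': array([ 0.14313195, -0.37989522,  0.97426878]), 'wrist_torque': array([-0.02720902, -0.00338555, -0.04401978]), 'opening': 0.9988574897782273}
scene 486.35163930980787 315.90040186576005 192.67633426523668 [ 1.161 -0.453  1.137] [-0.47  0.4  -0.78]
side 387.4023708839121 316.0062898881435 199.823183383793 [0.174 0.472 0.668] [ 0.47 -0.53 -0.71]
wrist 360.46914057707386 317.0671203686233 204.12348882472983 [ 0.274 -0.62   0.372] [-0.27 -0.09 -0.96]
```

View pics/scene0.png

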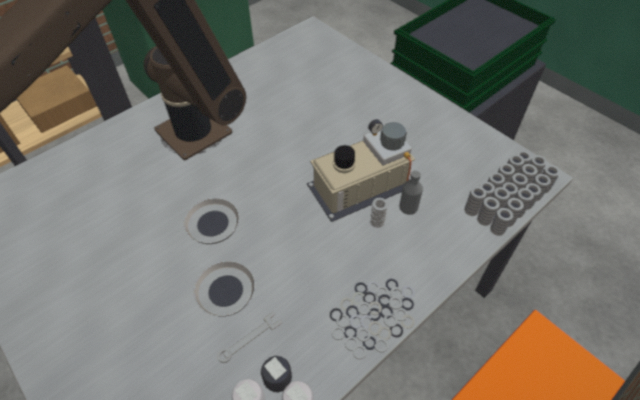

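View pics/side0.png

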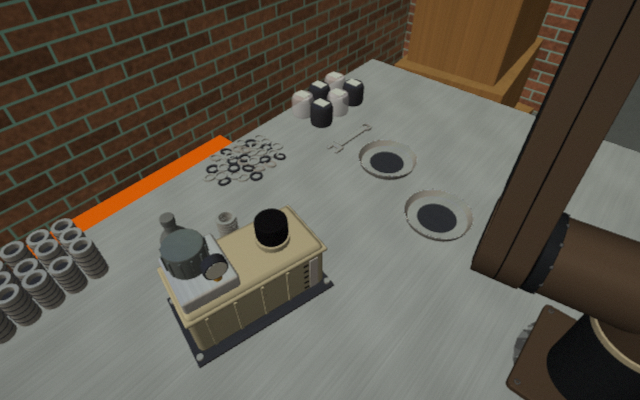

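View pics/wrist0.png

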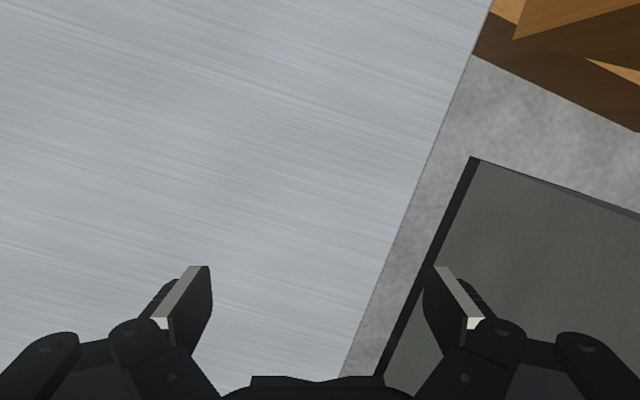

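The scene view shows the lubricator with its black cap at about (344,157), two dishes at (212,222) and (226,290), and the ring stack and bottle at (379,212) and (411,195). In the side view the cap is at (271,228) and the dishes at (387,160) and (437,215). The wrist view shows only bench and floor.

```bash
cat > h.py <<'E'
import cv2,numpy as np
def cloud(c):
    R=cv2.Rodrigues(np.array(c["rvec"]))[0];t=np.array(c["tvec"]).ravel()
    v,u=np.mgrid[:400,:640];d=c["depth"]
    P=np.stack([(u-c["cx"])/c["fx"]*d,(v-c["cy"])/c["fy"]*d,d],-1)
    return (P-t)@R
def ray(c,u,v,z):
    R=cv2.Rodrigues(np.array(c["rvec"]))[0];t=np.array(c["tvec"]).ravel()
    o=-R.T@t;d=R.T@np.array([(u-c["cx"])/c["fx"],(v-c["cy"])/c["fy"],1]);return o+d*(z-o[2])/d[2]
E
python3 - <<'E'
from h import *
for n,capbox,dishes in(("scene",(325,135,362,180),((180,190,245,250),(190,258,260,322))),("side",(245,195,300,262),((395,180,480,248),(350,130,422,185)))):
    c=np.load(n+"0.npy",allow_pickle=True).item();W=cloud(c);g=c["img"].max(2);ok=c["depth"]>0
    def box(b):
        m=np.zeros((400,640),bool);m[b[1]:b[3],b[0]:b[2]]=1;return m
    mm=box(capbox)&ok&(g<70);p=W[mm];top=p[p[:,2]>np.percentile(p[:,2],90)-.006]
    print(n,"cap zmax",np.percentile(p[:,2],[1,50,90,97]).round(4),"top mean",top.mean(0).round(4),top.min(0).round(4),top.max(0).round(4))
    q=mm&(W[...,2]>.168);(cx,cy),r=cv2.minEnclosingCircle(np.argwhere(q)[:,::-1].astype(np.float32))
    e=np.argwhere(q)
    print(" circle on ztop", [ (ray(c,cx,cy,.175)).round(4)],r)
    for b in dishes:
        m=box(b)&ok&(g<95)
        k,l,st,ce=cv2.connectedComponentsWithStats(m.astype(np.uint8));i=1+st[1:,4].argmax();cen=ce[i]
        pts=W[box(b)&ok&(W[...,2]>.018)]
        rc=np.r_[0,0]
        A=np.c_[2*pts[:,:2],np.ones(len(pts))];s=np.linalg.lstsq(A,(pts[:,:2]**2).sum(1),rcond=None)[0]
        print(" dish dark",cen.round(1),st[i,4],ray(c,*cen,.004).round(4),W[l==i].mean(0).round(4),"rimfit",s[:2].round(4),np.sqrt(s[2]+s[:2]@s[:2]).round(4),len(pts))
    # tank top
    m=box((300,110,425,225) if n=="scene" else (150,190,340,360))&ok&(abs(W[...,2]-.124)<.008)
    t=W[m][:,:2].astype(np.float32);r=cv2.minAreaRect((t*1000));print(" tank top",r,cv2.boxPoints(r).round(0).tolist())
    bb={"scene":((370,195,388,228),(398,170,424,215)),"side":((214,208,238,238),(155,210,182,245))}[n]
    for b in bb:
        p=W[box(b)&ok];p=p[p[:,2]>.03];print(" by",p.mean(0).round(3),p[:,2].max().round(3))
E
```

```text
scene cap zmax [0.142  0.1732 0.1774 0.1785] top mean [0.5274 0.1866 0.1753] [0.5002 0.1591 0.1715] [0.5519 0.215  0.1813]
 circle on ztop [array([0.5305, 0.1841, 0.175 ])] 9.848958015441895
 dish dark [212.4 223.3] 576 [ 0.3621 -0.1637  0.004 ] [ 0.3618 -0.1635  0.0038] rimfit [ 0.361  -0.1641] 0.0758 157
 dish dark [225.2 290.6] 787 [ 0.5606 -0.2576  0.004 ] [ 0.5603 -0.2574  0.0038] rimfit [ 0.56   -0.2576] 0.0758 213
 tank top ((555.0936279296875, 234.22152709960938), (284.5906677246094, 181.14894104003906), 53.82431411743164) [[398.0, 173.0], [544.0, 66.0], [712.0, 296.0], [566.0, 403.0]]
 by [0.67  0.186 0.066] 0.089
 by [0.688 0.288 0.086] 0.154
side cap zmax [0.1378 0.1754 0.1772 0.1778] top mean [0.5226 0.1926 0.1761] [0.4956 0.1645 0.1712] [0.5525 0.2193 0.1792]
 circle on ztop [array([0.521 , 0.1939, 0.175 ])] 16.628496170043945
 dish dark [436.4 217.7] 881 [ 0.3603 -0.1616  0.004 ] [ 0.3604 -0.1613  0.0047] rimfit [ 0.3291 -0.1132] 0.1082 322
 dish dark [386.5 162. ] 560 [ 0.5598 -0.2557  0.004 ] [ 0.5595 -0.2551  0.0049] rimfit [ 0.5593 -0.2565] 0.076 218
 tank top ((575.2001342773438, 239.36131286621094), (265.5311584472656, 207.0182647705078), 75.66694641113281) [[442.0, 136.0], [643.0, 85.0], [708.0, 342.0], [508.0, 394.0]]
 by [0.653 0.199 0.081] 0.152
 by [0.65  0.31  0.163] 0.206
```

The dish farthest to the right is the one at (0.560, -0.257). The cap axis is near (0.525, 0.190). I'll move there, winding the wrist clockwise on the way.

Call:
{"api": "move_arm", "payload": {"linear": [[0.018,0.033,0.006],[0.018,0.033,0.006],[0.018,0.033,0.006],[0.018,0.033,0.006],[0.018,0.033,0.006],[0.018,0.033,0.006],[0.018,0.033,0.006],[0.018,0.033,0.006],[0.018,0.033,0.006],[0.018,0.033,0.006],[0.018,0.033,0],[0.018,0.033,0],[0.009,0.036,0],[0.009,0.036,0],[0.009,0.036,0],[0.009,0.036,0],[0.009,0.036,0],[0.009,0.036,0],[0.009,0.036,0],[0.009,0.036,0]], "twist": [[0,0,-3],[0,0,-3],[0,0,-3],[0,0,-3],[0,0,-3],[0,0,-3],[0,0,-3],[0,0,-3],[0,0,-3],[0,0,-3],[0,0,-3],[0,0,-3],[0,0,-3],[0,0,-3],[0,0,-3],[0,0,-3],[0,0,-3],[0,0,-3],[0,0,-3],[0,0,-3]], "grip": 1, "force": 40}}

```text
time: 1.82
eef_pos: [0.4932, 0.0723, 0.2918]
tcp_rot: [0.92, -0.392, 0.003, -0.006]
contact_force: [0.4, -0.4, 0.4]
opening: 0.999
```

```bash
python3 - <<'E'
import plant
print([n for n in dir(plant) if not n.startswith('__')], getattr(plant,'tips_ahead',None))
s=plant.get_state();print(s['qpos'].round(3),s['eef_pos'].round(4),s['tcp_rot'].round(4))
E
```

```text
['Unreachable', 'get_state', 'read_camera', 'sign_off', 'tips_ahead'] 0.008
[-0.062 -0.156  1.947  0.008  1.341  2.312] [0.4932 0.0723 0.2918] [ 0.9199 -0.3921  0.0034 -0.0056]
```

Call:
{"api": "move_arm", "payload": {"linear": [[0.008,0.029,-0.005],[0.008,0.029,-0.005],[0.008,0.029,-0.005],[0.008,0.029,-0.005],[0,0,0],[0,0,0]], "twist": [[0,0,-2],[0,0,-2],[0,0,-2],[0,0,-2],[0,0,0],[0,0,0]]}}

```text
time: 2.32
eef_pos: [0.5245, 0.2021, 0.2694]
tcp_rot: [0.891, -0.455, 0.003, -0.005]
contact_force: [-0.2, 0.2, 0.1]
opening: 0.997
```

```bash
python3 - <<'E'
from plant import *
from h import *
s=get_state();print(s['qpos'].round(3),s['eef_pos'].round(4),s['tcp_rot'].round(4),s['contact_force'].round(2))
for n in("wrist","scene"):
    c=read_camera(n);cv2.imwrite(f"pics/{n}1.png",c["img"]);np.save(f"{n}1.npy",c,allow_pickle=True)
c=np.load("wrist1.npy",allow_pickle=True).item();W=cloud(c);ok=c["depth"]>0
m=ok&(np.hypot(W[...,0]-.525,W[...,1]-.19)<.05)
p=W[m&(W[...,2]>.15)&(W[...,2]<.185)];print(len(p),p.min(0),p.max(0),p.mean(0))
E
```

```text
[0.185 0.008 1.832 0.005 1.289 2.699] [0.5245 0.2021 0.2694] [ 0.8906 -0.4547  0.0031 -0.0055] [-0.18  0.24  0.08]
5985 [0.49494778 0.1613582  0.15004546] [0.55267369 0.21903967 0.17791297] [0.52520363 0.1884826  0.17453069]
```

View pics/wrist1.png

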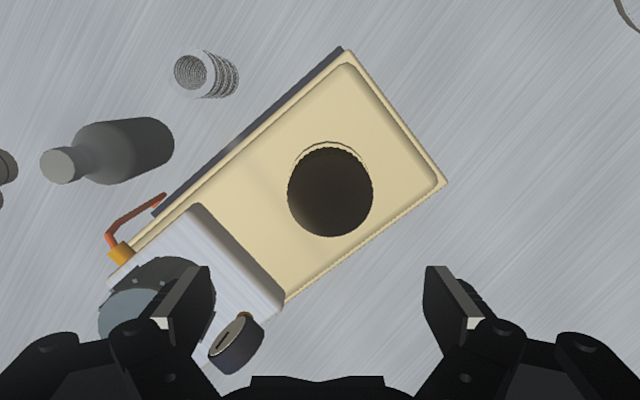

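View pics/scene1.png

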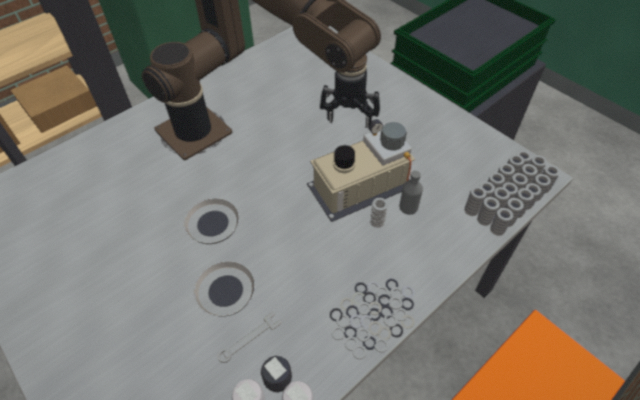

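The wrist view has the cap at (330,191) below the jaws, with the tank running lower-left toward the pump, and the jaws clear of everything. Next I fit the cap's top circle.

```bash
python3 - <<'E'
from h import *
c=np.load("wrist1.npy",allow_pickle=True).item();W=cloud(c);g=c["img"].max(2)
m=np.zeros((400,640),np.uint8);m[130:250,270:390]=(g[130:250,270:390]<75)
cs,_=cv2.findContours(m,cv2.RETR_EXTERNAL,cv2.CHAIN_APPROX_NONE);k=max(cs,key=cv2.contourArea)
e=cv2.fitEllipse(k);print(e,cv2.minEnclosingCircle(k),[ray(c,*e[0],z).round(4) for z in(.170,.175)])
p=W[m>0];z=np.median(p[:,2]);t=p[abs(p[:,2]-z)<.002];print(z,t.mean(0),t.min(0),t.max(0))
q=np.array([ray(c,*x[0],.175)[:2] for x in k]);A=np.c_[2*q,np.ones(len(q))];s=np.linalg.lstsq(A,(q**2).sum(1),rcond=None)[0];print(s[:2],np.sqrt(s[2]+s[:2]@s[:2]))
E
```

```text
((330.56512451171875, 191.22291564941406), (81.01325225830078, 89.04049682617188), 157.73065185546875) ((329.5370178222656, 191.2960968017578), 44.77593231201172) [array([0.5249, 0.1879, 0.17  ]), array([0.5258, 0.1869, 0.175 ])]
0.17528311443186173 [0.5241471  0.1884201  0.17535442] [0.49619177 0.16218978 0.17329825] [0.55178567 0.21748844 0.17725932]
[0.52517507 0.18779299] 0.02823746151307685
```

Call:
{"api": "move_arm", "payload": {"linear": [[0,-0.006,-0.01],[0,-0.007,-0.02],[0,0,-0.02],[0,0,-0.02],[0,0,-0.02],[0,0,-0.005],[0,0,0],[0,0,0]], "twist": [[-0.4,0.6,0],[0,0,0],[0,0,0],[0,0,0],[0,0,0],[0,0,0],[0,0,0],[0,0,0]]}}

```text
time: 3.08
eef_pos: [0.5244, 0.1758, 0.1718]
tcp_rot: [0.888, -0.461, 0.002, 0.001]
contact_force: [-0.2, 0.5, 1.1]
opening: 0.998
```

```bash
cat > st.py <<'E'
from plant import *
import numpy as np
from scipy.spatial.transform import Rotation as Ro
s=get_state();r=Ro.from_quat(s['tcp_rot']);M=r.as_matrix()
print('t',round(s['time'],2),'q',s['qpos'].round(3),'p',s['eef_pos'].round(4),'yaw',np.degrees(np.arctan2(M[1,0],M[0,0])).round(1),'zax',M[:,2].round(4),'F',s['contact_force'].round(1),'T',s['wrist_torque'].round(2),'op',round(s['opening'],3))
E
python3 st.py; python3 - <<'E'
from plant import *
from h import *
c=read_camera("wrist");cv2.imwrite("pics/wrist2.png",c["img"])
E
```

```text
t 3.08 q [ 0.142  0.085  1.938 -0.005  1.117  2.672] p [0.5244 0.1758 0.1718] yaw -54.9 zax [ 0.0023 -0.004  -1.    ] F [-0.2  0.5  1.1] T [ 0.02 -0.04  0.  ] op 0.998
```

View pics/wrist2.png

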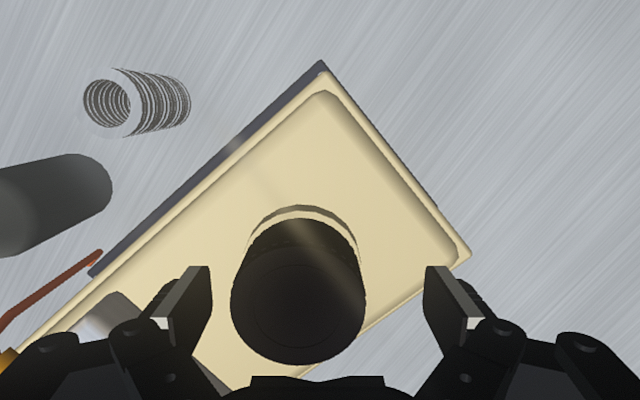

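The cap at (298,290) sits left of the jaws' midline because y overshot to 0.176. I'll correct that with small steps and settle.

Call:
{"api": "move_arm", "payload": {"linear": [[0,0.007,0],[0,0.005,0],[0,0,0],[0,0,0]], "twist": [[0,0,0],[0,0,0],[0,0,0],[0,0,0]]}}

```text
time: 3.47
eef_pos: [0.5273, 0.1891, 0.177]
tcp_rot: [0.887, -0.461, 0.006, -0.001]
contact_force: [-0.1, -0.1, 0.6]
opening: 0.998
```

```bash
python3 st.py; python3 - <<'E'
from plant import *
from h import *
c=read_camera("wrist");cv2.imwrite("pics/wrist3.png",c["img"]);W=cloud(c)
m=np.zeros((400,640),np.uint8);m[200:370,225:420]=1
g=c["img"].max(2)
p=W[(m>0)&(c["depth"]>0)&(W[...,2]>.171)&(W[...,2]<.180)&(np.hypot(W[...,0]-.525,W[...,1]-.19)<.035)];print(p.min(0),p.max(0),p.mean(0),(p.min(0)+p.max(0))/2)
E
```

```text
t 3.47 q [ 0.165  0.09   1.922 -0.005  1.119  2.696] p [0.5273 0.1891 0.177 ] yaw -54.9 zax [ 0.0112 -0.0026 -0.9999] F [-0.1 -0.1  0.6] T [-0.03 -0.01  0.05] op 0.998
[0.49520597 0.16193131 0.1710308 ] [0.55203759 0.2189937  0.17805396] [0.52494777 0.18881088 0.17524877] [0.52362178 0.19046251 0.17454238]
```

View pics/wrist3.png

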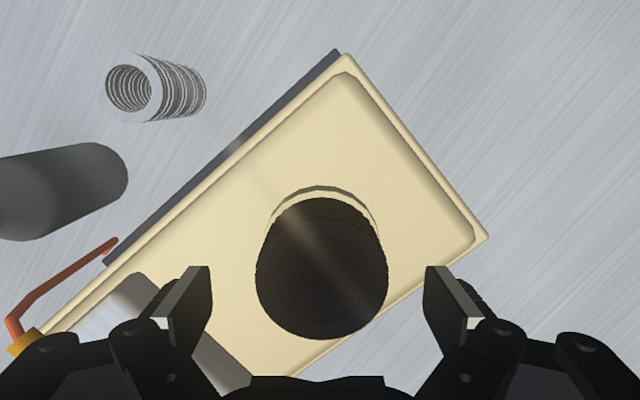

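Call:
{"api": "move_arm", "payload": {"linear": [[-0.001,0,-0.006],[-0.001,0,-0.006],[-0.001,0,-0.006],[0,0,-0.004],[0,0,-0.002],[0,0,0]], "twist": [[0,0.3,0],[0.1,0.3,0],[0,0,0],[0,0,0],[0,0,0],[0,0,0]]}}

```text
time: 4.02
eef_pos: [0.5238, 0.1895, 0.1507]
tcp_rot: [0.888, -0.46, 0.0, 0.0]
contact_force: [-0.3, 0.3, -0.4]
opening: 1.0
```

```bash
python3 st.py
```

```text
t 4.02 q [ 1.650e-01  1.190e-01  1.943e+00 -1.000e-03  1.080e+00  2.693e+00] p [0.5238 0.1895 0.1507] yaw -54.8 zax [-2.e-04 -7.e-04 -1.e+00] F [-0.3  0.3 -0.4] T [-0.01  0.01 -0.04] op 1.0
```

Call:
{"api": "move_arm", "payload": {"linear": [[0,0,0],[0,0,0],[0,0,0],[0,0,0],[0,0,0],[0,0,0]], "twist": [[0,0,0],[0,0,0],[0,0,0],[0,0,0],[0,0,0],[0,0,0]], "grip": 0.5, "force": 40}}

```text
time: 4.52
eef_pos: [0.5238, 0.1895, 0.1505]
tcp_rot: [0.888, -0.461, -0.0, 0.0]
contact_force: [-0.6, -0.5, -1.3]
opening: 0.652
```

```bash
python3 st.py;python3 - <<'E'
from plant import *
from h import *
c=read_camera("wrist");cv2.imwrite("pics/wrist4.png",c["img"])
E
```

```text
t 4.52 q [ 0.165  0.12   1.943 -0.     1.08   2.694] p [0.5238 0.1895 0.1505] yaw -54.9 zax [-6.e-04 -3.e-04 -1.e+00] F [-0.6 -0.5 -1.3] T [ 0.07 -0.05  0.04] op 0.652
```

View pics/wrist4.png

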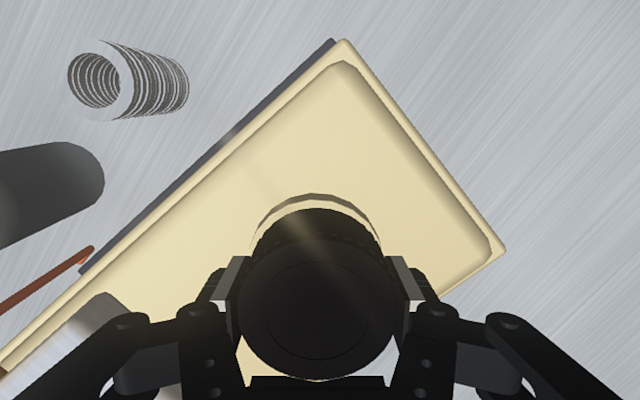

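Call:
{"api": "move_arm", "payload": {"linear": [[0,0,0.0001],[0,0,0.0001],[0,0,0.0001],[0,0,0.0001]], "twist": [[0,0,4],[0,0,4],[0,0,4],[0,0,4]]}}

```text
time: 4.9
eef_pos: [0.5242, 0.1891, 0.1508]
tcp_rot: [0.944, -0.329, 0.001, 0.0]
contact_force: [0.1, -0.1, -1.6]
opening: 0.653
```

```bash
python3 st.py
```

```text
t 4.9 q [ 1.640e-01  1.190e-01  1.942e+00 -1.000e-03  1.079e+00  2.405e+00] p [0.5242 0.1891 0.1508] yaw -38.4 zax [ 9.e-04 -7.e-04 -1.e+00] F [ 0.1 -0.1 -1.6] T [ 0.02 -0.12 -0.1 ] op 0.653
```

Call:
{"api": "move_arm", "payload": {"linear": [[0,0,0.0001],[0,0,0.0001],[0,0,0.0001],[0,0,0.0001],[0,0,0.0001],[0,0,0.0001],[0,0,0.0001],[0,0,0.0001]], "twist": [[0,0,5],[0,0,5],[0,0,5],[0,0,5],[0,0,5],[0,0,5],[0,0,5],[0,0,5]]}}

```text
time: 5.57
eef_pos: [0.5245, 0.1891, 0.1512]
tcp_rot: [1.0, 0.031, 0.001, -0.001]
contact_force: [-0.1, 0.7, -0.5]
opening: 0.656
```

```bash
python3 st.py
```

```text
t 5.57 q [0.164 0.119 1.942 0.002 1.079 1.671] p [0.5245 0.1891 0.1512] yaw 3.6 zax [ 0.0014  0.0016 -1.    ] F [-0.1  0.7 -0.5] T [-0.01 -0.05  0.  ] op 0.656
```

Call:
{"api": "move_arm", "payload": {"linear": [[0,0,0.0001],[0,0,0.0001],[0,0,0.0001],[0,0,0.0001],[0,0,0.0001],[0,0,0.0001],[0,0,0.0001],[0,0,0.0001],[0,0,0.0001],[0,0,0.0001]], "twist": [[0,0,5],[0,0,5],[0,0,5],[0,0,5],[0,0,5],[0,0,5],[0,0,5],[0,0,5],[0,0,5],[0,0,5]]}}

```text
time: 6.4
eef_pos: [0.5245, 0.1892, 0.152]
tcp_rot: [0.882, 0.471, 0.001, -0.001]
contact_force: [-0.1, -0.1, -1.2]
opening: 0.654
```

```bash
python3 st.py;python3 - <<'E'
from plant import *
from h import *
c=read_camera("wrist");cv2.imwrite("pics/wrist5.png",c["img"])
E
```

```text
t 6.4 q [0.163 0.118 1.941 0.003 1.082 0.752] p [0.5245 0.1892 0.152 ] yaw 56.2 zax [-0.      0.0026 -1.    ] F [-0.1 -0.1 -1.2] T [ 0.02 -0.02  0.01] op 0.654
```

View pics/wrist5.png

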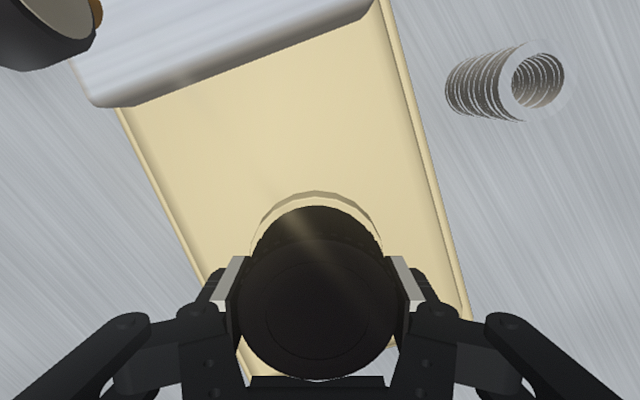

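Call:
{"api": "move_arm", "payload": {"linear": [[0,0,0.0001],[0,0,0.0001],[0,0,0.0001],[0,0,0.0001],[0,0,0.0001],[0,0,0.0001],[0,0,0.0001],[0,0,0.0001],[0,0,0.0001],[0,0,0.0001]], "twist": [[0,0,6],[0,0,6],[0,0,6],[0,0,6],[0,0,6],[0,0,6],[0,0,6],[0,0,6],[0,0,6],[0,0,6]]}}

```text
time: 7.28
eef_pos: [0.5246, 0.1892, 0.1529]
tcp_rot: [0.515, 0.857, 0.0, -0.001]
contact_force: [-0.6, -0.4, -0.3]
opening: 0.653
```

```bash
python3 st.py
```

```text
t 7.28 q [ 0.163  0.118  1.939  0.002  1.085 -0.327] p [0.5246 0.1892 0.1529] yaw 118.0 zax [-0.0016  0.0018 -1.    ] F [-0.6 -0.4 -0.3] T [ 0.04 -0.04 -0.02] op 0.653
```

Call:
{"api": "move_arm", "payload": {"linear": [[0,0,0.0001],[0,0,0.0001],[0,0,0.0001],[0,0,0.0001],[0,0,0.0001],[0,0,0.0001],[0,0,0.0001],[0,0,0.0001],[0,0,0.0001],[0,0,0.0001]], "twist": [[0,0,6],[0,0,6],[0,0,6],[0,0,6],[0,0,6],[0,0,6],[0,0,6],[0,0,6],[0,0,6],[0,0,6]]}}

```text
time: 8.12
eef_pos: [0.5248, 0.1893, 0.1544]
tcp_rot: [0.001, 1.0, -0.0, -0.001]
contact_force: [0.3, 0.0, -1.3]
opening: 0.653
```

```bash
python3 st.py
```

```text
t 8.12 q [ 0.164  0.117  1.937  0.     1.088 -1.405] p [0.5248 0.1893 0.1544] yaw 179.9 zax [-1.6e-03 -1.0e-04 -1.0e+00] F [ 0.3  0.  -1.3] T [-0.02 -0.    0.01] op 0.653
```

Call:
{"api": "move_arm", "payload": {"linear": [[0,0,0.0001],[0,0,0.0001],[0,0,0.0001],[0,0,0.0001],[0,0,0.0001],[0,0,0.0001],[0,0,0.0001],[0,0,0.0001],[0,0,0.0001],[0,0,0.0001],[0,0,0]], "twist": [[0,0,6],[0,0,6],[0,0,6],[0,0,6],[0,0,6],[0,0,6],[0,0,6],[0,0,6],[0,0,6],[0,0,6],[0,0,0]]}}

```text
time: 9.03
eef_pos: [0.5248, 0.1892, 0.1558]
tcp_rot: [-0.514, 0.858, -0.001, -0.001]
contact_force: [0.2, -0.3, -0.4]
opening: 0.653
```

```bash
python3 st.py;python3 - <<'E'
from plant import *
from h import *
for n in("side","wrist"):
    c=read_camera(n);cv2.imwrite(f"pics/{n}6.png",c["img"])
    if n=="side": cv2.imwrite("pics/side6z.png",cv2.resize(c["img"][150:300,200:400],None,fx=4,fy=4,interpolation=cv2.INTER_CUBIC))
E
```

```text
t 9.03 q [ 1.650e-01  1.150e-01  1.937e+00 -2.000e-03  1.090e+00 -2.485e+00] p [0.5248 0.1892 0.1558] yaw -118.2 zax [-3.0e-04 -1.5e-03 -1.0e+00] F [ 0.2 -0.3 -0.4] T [ 0.03  0.02 -0.02] op 0.653
```

View pics/side6z.png

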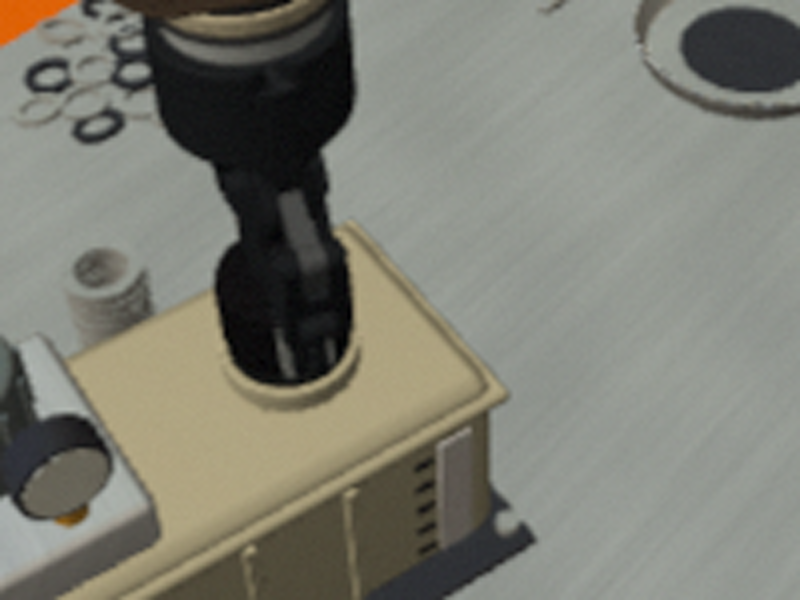

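View pics/wrist6.png

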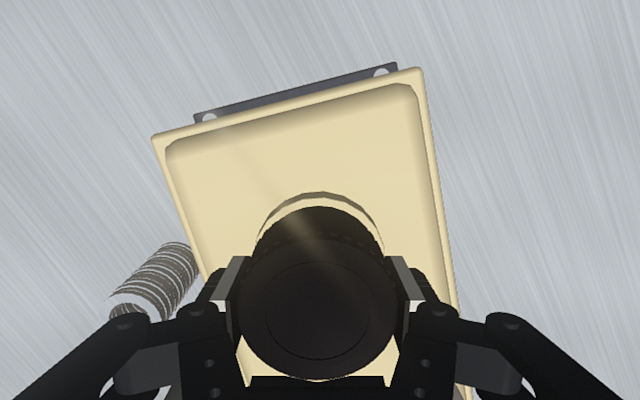

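The side view shows the cap risen from the collar. In the wrist view its top still sits centred between the pads, so it rises with the tool. It has turned 297° and risen 5.3 mm with forces near zero. Next I regrip.

Call:
{"api": "move_arm", "payload": {"linear": [[0,0,0],[0,0,0],[0,0,0],[0,0,0],[0,0,0]], "twist": [[0,0,0],[0,0,0],[0,0,0],[0,0,0],[0,0,0]], "grip": 1}}

```text
time: 9.55
eef_pos: [0.5252, 0.1892, 0.1563]
tcp_rot: [-0.509, 0.861, -0.001, 0.0]
contact_force: [0.2, 0.0, -0.0]
opening: 0.999
```

Call:
{"api": "move_arm", "payload": {"linear": [[0,0,0],[0,0,0],[0,0,0],[0,0,0],[0,0,0],[0,0,0],[0,0,0],[0,0,0],[0,0,0],[0,0,0],[0,0,0],[0,0,0],[0,0,0],[0,0,0],[0,0,0],[0,0,0],[0,0,0],[0,0,0],[0,0,0],[0,0,0]], "twist": [[0,0,-7],[0,0,-7],[0,0,-7],[0,0,-7],[0,0,-7],[0,0,-7],[0,0,-7],[0,0,-7],[0,0,-7],[0,0,-7],[0,0,-7],[0,0,-7],[0,0,-7],[0,0,-7],[0,0,-7],[0,0,-7],[0,0,-7],[0,0,-7],[0,0,-7],[0,0,-7]]}}

```text
time: 11.22
eef_pos: [0.5262, 0.1892, 0.1576]
tcp_rot: [0.658, 0.753, -0.001, -0.0]
contact_force: [0.5, 0.9, 0.1]
opening: 1.003
```

```bash
python3 st.py
```

```text
t 11.22 q [ 1.640e-01  1.160e-01  1.932e+00 -1.000e-03  1.094e+00  3.000e-02] p [0.5262 0.1892 0.1576] yaw 97.7 zax [-0.001  -0.0011 -1.    ] F [0.5 0.9 0.1] T [0.03 0.02 0.01] op 1.003
```

Call:
{"api": "move_arm", "payload": {"linear": [[-0.0001,0,-0.0001],[-0.0001,0,-0.0001],[-0.0001,0,-0.0001],[-0.0001,0,-0.0001],[-0.0001,0,-0.0001],[-0.0001,0,-0.0001],[-0.0001,0,-0.0001],[-0.0001,0,-0.0001],[-0.0001,0,-0.0001],[-0.0001,0,-0.0001],[-0.0001,0,-0.0001],[-0.0001,0,-0.0001],[-0.0001,0,-0.0001],[-0.0001,0,-0.0001],[-0.0001,0,-0.0001],[-0.0001,0,-0.0001],[-0.0001,0,-0.0001],[-0.0001,0,-0.0001],[-0.0001,0,-0.0001],[-0.0001,0,-0.0001]], "twist": [[0,0,-7],[0,0,-7],[0,0,-7],[0,0,-7],[0,0,-7],[0,0,-7],[0,0,-7],[0,0,-7],[0,0,-7],[0,0,-7],[0,0,-7],[0,0,-7],[0,0,-7],[0,0,-7],[0,0,-7],[0,0,-7],[0,0,-7],[0,0,-7],[0,0,-7],[0,0,-7]]}}

```text
time: 12.88
eef_pos: [0.5251, 0.1892, 0.1567]
tcp_rot: [0.922, -0.387, 0.0, -0.0]
contact_force: [-0.0, 0.2, -0.1]
opening: 1.003
```

```bash
python3 st.py; python3 - <<'E'
from plant import *
from h import *
c=read_camera("wrist");cv2.imwrite("pics/wrist7.png",c["img"]);W=cloud(c)
m=(c["depth"]>0)&(np.hypot(W[...,0]-.525,W[...,1]-.189)<.02)&(W[...,2]>.16)&(W[...,2]<.2)
print(m.sum(),np.median(W[m],0))
E
```

```text
t 12.88 q [ 0.164  0.114  1.937 -0.     1.09   2.53 ] p [0.5251 0.1892 0.1567] yaw -45.5 zax [ 8.e-04 -3.e-04 -1.e+00] F [-0.   0.2 -0.1] T [ 0.01 -0.02 -0.05] op 1.003
9059 [0.52548008 0.18852034 0.18057913]
```

View pics/wrist7.png

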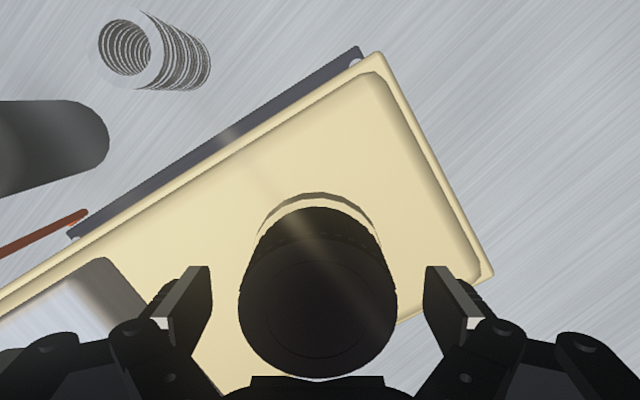

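Call:
{"api": "move_arm", "payload": {"linear": [[0,0,-0.0001],[0,0,-0.0001],[0,0,-0.0001],[0,0,0],[0,0,0]], "twist": [[0,0,-5],[0,0,-5],[0,0,-1],[0,0,0],[0,0,0]]}}

```text
time: 13.35
eef_pos: [0.5252, 0.1892, 0.1566]
tcp_rot: [0.881, -0.474, 0.001, -0.0]
contact_force: [0.2, -0.4, -0.4]
opening: 1.0
```

Call:
{"api": "move_arm", "payload": {"linear": [[0,0,0],[0,0,0],[0,0,0],[0,0,0],[0,0,0],[0,0,0]], "twist": [[0,0,0],[0,0,0],[0,0,0],[0,0,0],[0,0,0],[0,0,0]], "grip": 0.5, "force": 40}}

```text
time: 13.85
eef_pos: [0.5256, 0.1893, 0.157]
tcp_rot: [0.882, -0.471, 0.001, -0.001]
contact_force: [0.3, -0.4, 0.6]
opening: 0.654
```

```bash
python3 st.py
```

```text
t 13.85 q [ 0.164  0.114  1.936 -0.     1.09   2.717] p [0.5256 0.1893 0.157 ] yaw -56.2 zax [ 2.3e-03 -1.0e-04 -1.0e+00] F [ 0.3 -0.4  0.6] T [-0.04 -0.01  0.04] op 0.654
```

Call:
{"api": "move_arm", "payload": {"linear": [[-0.0001,0,5e-05],[-0.0001,0,5e-05],[-0.0001,0,5e-05],[-0.0001,0,5e-05],[0,0,5e-05],[0,0,5e-05],[0,0,5e-05],[0,0,5e-05],[0,0,5e-05],[0,0,5e-05]], "twist": [[0,0,6],[0,0,6],[0,0,6],[0,0,6],[0,0,6],[0,0,6],[0,0,6],[0,0,6],[0,0,6],[0,0,6]]}}

```text
time: 14.68
eef_pos: [0.525, 0.1895, 0.1583]
tcp_rot: [0.998, 0.058, 0.0, -0.001]
contact_force: [-0.1, 0.5, 0.6]
opening: 0.654
```

```bash
python3 st.py
```

```text
t 14.68 q [0.164 0.112 1.935 0.002 1.094 1.618] p [0.525  0.1895 0.1583] yaw 6.7 zax [ 1.0e-04  1.8e-03 -1.0e+00] F [-0.1  0.5  0.6] T [ 0.01 -0.01 -0.06] op 0.654
```

Call:
{"api": "move_arm", "payload": {"linear": [[0,0,5e-05],[0,0,0],[0,0,5e-05],[0,0,0],[0,0,5e-05],[0,0,0],[0,0,5e-05],[0,0,0],[0,0,5e-05],[0,0,0]], "twist": [[0,0,6],[0,0,6],[0,0,6],[0,0,6],[0,0,6],[0,0,6],[0,0,6],[0,0,6],[0,0,6],[0,0,6]]}}

```text
time: 15.52
eef_pos: [0.5253, 0.1898, 0.1597]
tcp_rot: [0.82, 0.572, 0.0, -0.001]
contact_force: [0.1, 0.1, 0.5]
opening: 0.654
```

```bash
python3 st.py
```

```text
t 15.52 q [0.164 0.112 1.933 0.003 1.098 0.515] p [0.5253 0.1898 0.1597] yaw 69.8 zax [-0.0015  0.0022 -1.    ] F [0.1 0.1 0.5] T [ 0.07  0.06 -0.02] op 0.654
```

Call:
{"api": "move_arm", "payload": {"linear": [[0,0,0],[0,0,0],[0,0,0],[0,0,0],[0,0,0],[0,0,0]], "twist": [[0,0,6],[0,0,6],[0,0,6],[0,0,6],[0,0,6],[0,0,6]]}}

```text
time: 16.02
eef_pos: [0.5252, 0.1902, 0.1605]
tcp_rot: [0.59, 0.807, -0.0, -0.002]
contact_force: [-0.3, 0.4, 0.4]
opening: 0.652
```

```bash
python3 st.py
```

```text
t 16.02 q [ 0.165  0.112  1.931  0.002  1.102 -0.145] p [0.5252 0.1902 0.1605] yaw 107.7 zax [-0.0033  0.0016 -1.    ] F [-0.3  0.4  0.4] T [ 0.04  0.07 -0.03] op 0.652
```

Call:
{"api": "move_arm", "payload": {"linear": [[0,0,0],[0,0,0],[0,0,0],[0,0,0],[0,0,0],[0,0,0]], "twist": [[0,0,6],[0,0,6],[0,0,6],[0,0,6],[0,0,6],[0,0,6]]}}

```text
time: 16.52
eef_pos: [0.5251, 0.1902, 0.1614]
tcp_rot: [0.296, 0.955, -0.001, -0.002]
contact_force: [-0.4, -0.0, 1.5]
opening: 0.656
```

```bash
python3 st.py
```

```text
t 16.52 q [ 0.166  0.112  1.93  -0.     1.105 -0.804] p [0.5251 0.1902 0.1614] yaw 145.6 zax [-4.1e-03 -8.0e-04 -1.0e+00] F [-0.4 -0.   1.5] T [-0.02  0.02 -0.02] op 0.656
```

Call:
{"api": "move_arm", "payload": {"linear": [[0,-0.0001,0],[0,-0.0001,0],[0,-0.0001,0],[0,-0.0001,0],[0,-0.0001,0],[0,-0.0001,0],[0,-0.0001,0],[0,-0.0001,0]], "twist": [[0,-0.1,6],[0,-0.1,6],[0,0,6],[0,0,6],[0,0,6],[0,0,6],[0,0,6],[0,0,6]]}}

```text
time: 17.18
eef_pos: [0.5248, 0.1899, 0.1625]
tcp_rot: [-0.14, 0.99, -0.0, -0.0]
contact_force: [0.9, 0.1, 1.5]
opening: 0.652
```

```bash
python3 st.py
```

```text
t 17.18 q [ 0.165  0.108  1.932 -0.     1.103 -1.686] p [0.5248 0.1899 0.1625] yaw -163.9 zax [-7.e-04 -4.e-04 -1.e+00] F [0.9 0.1 1.5] T [0.05 0.02 0.02] op 0.652
```

Call:
{"api": "move_arm", "payload": {"linear": [[0,-0.0001,0],[0,-0.0001,0],[0,0,0],[0,0,0],[0,0,0],[0,0,0],[0,0,0],[0,0,0],[0,0,0]], "twist": [[0,0,6],[0,0,6],[0,0,6],[0,0,6],[0,0,6],[0,0,6],[0,0,6],[0,0,6],[0,0,5]]}}

```text
time: 17.93
eef_pos: [0.525, 0.1896, 0.1638]
tcp_rot: [-0.587, 0.809, -0.001, -0.0]
contact_force: [0.2, -0.3, -0.2]
opening: 0.651
```

```bash
python3 st.py;python3 - <<'E'
from plant import *
from h import *
for n in("side","wrist"):
    c=read_camera(n);cv2.imwrite(f"pics/{n}8.png",c["img"])
    if n=="side": cv2.imwrite("pics/side8z.png",cv2.resize(c["img"][150:300,200:400],None,fx=4,fy=4,interpolation=cv2.INTER_CUBIC))
W=cloud(c)
m=(c["depth"]>0)&(np.hypot(W[...,0]-.525,W[...,1]-.189)<.02)&(W[...,2]>.16)&(W[...,2]<.2)
print(m.sum(),np.median(W[m],0))
E
```

```text
t 17.93 q [ 1.650e-01  1.060e-01  1.931e+00 -1.000e-03  1.104e+00 -2.661e+00] p [0.525  0.1896 0.1638] yaw -108.0 zax [ 4.0e-04 -1.2e-03 -1.0e+00] F [ 0.2 -0.3 -0.2] T [ 0.01 -0.01  0.02] op 0.651
9027 [0.52480293 0.18832717 0.18733862]
```

View pics/side8z.png

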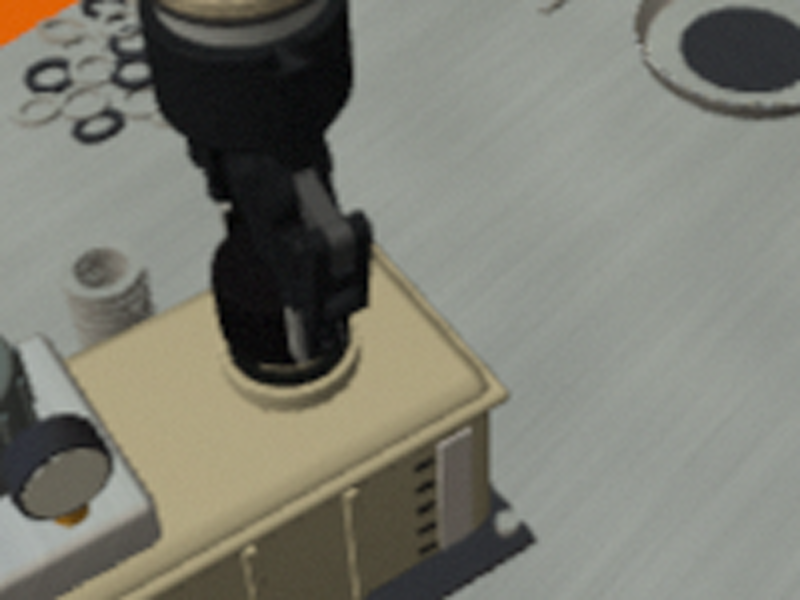

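View pics/wrist8.png

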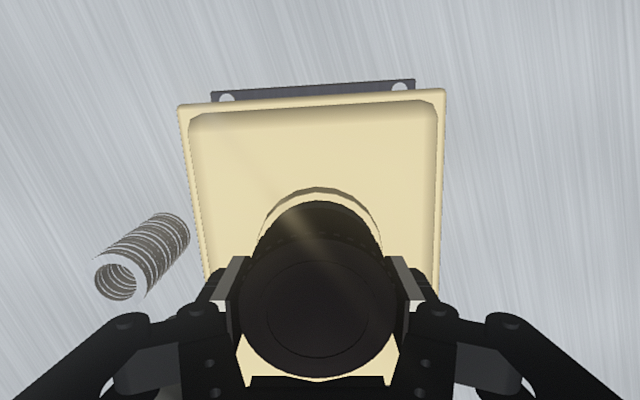

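The cap has turned about 605° and its top is at 0.1873, 12 mm up. The side view shows a clear gap above the collar. I'll test with a gentle lift.

Call:
{"api": "move_arm", "payload": {"linear": [[0,0,0.0003],[0,0,0.0003],[0,0,0.0003],[0,0,0.0003]], "twist": [[0,0,2],[0,0,2],[0,0,0],[0,0,0]]}}

```text
time: 18.37
eef_pos: [0.5244, 0.1894, 0.164]
tcp_rot: [-0.61, 0.792, -0.0, -0.001]
contact_force: [0.3, 0.6, -0.6]
opening: 0.652
```

```bash
python3 st.py
```

```text
t 18.37 q [ 1.650e-01  1.050e-01  1.931e+00 -1.000e-03  1.107e+00 -2.718e+00] p [0.5244 0.1894 0.164 ] yaw -104.8 zax [-0.0014 -0.0015 -1.    ] F [ 0.3  0.6 -0.6] T [ 0.05  0.02 -0.  ] op 0.652
```

Call:
{"api": "move_arm", "payload": {"linear": [[0,0,0.0003],[0,0,0.0003],[0,0,0.0003],[0,0,0.0003]], "twist": [[0,0,0],[0,0,0],[0,0,0],[0,0,0]]}}

```text
time: 18.7
eef_pos: [0.5238, 0.1893, 0.1645]
tcp_rot: [-0.608, 0.794, 0.0, -0.002]
contact_force: [-0.4, -0.1, -1.3]
opening: 0.656
```

```bash
python3 st.py
```

```text
t 18.7 q [ 1.650e-01  1.040e-01  1.931e+00 -1.000e-03  1.109e+00 -2.713e+00] p [0.5238 0.1893 0.1645] yaw -105.1 zax [-0.003  -0.0018 -1.    ] F [-0.4 -0.1 -1.3] T [0.01 0.   0.05] op 0.656
```

Call:
{"api": "move_arm", "payload": {"linear": [[0.0002,0,0.0004],[0.0002,0,0.0004],[0.0002,0,0.0004],[0.0002,0,0.0004]], "twist": [[0.1,-0.1,0],[0,-0.1,0],[0,0,0],[0,0,0]]}}

```text
time: 19.03
eef_pos: [0.5246, 0.1893, 0.1662]
tcp_rot: [-0.608, 0.794, -0.0, 0.0]
contact_force: [0.7, 0.9, -0.9]
opening: 0.653
```

```bash
python3 st.py
```

```text
t 19.03 q [ 0.164  0.102  1.931  0.     1.108 -2.714] p [0.5246 0.1893 0.1662] yaw -105.1 zax [ 6.e-04  1.e-04 -1.e+00] F [ 0.7  0.9 -0.9] T [-0.01  0.01 -0.01] op 0.653
```

```bash
python3 - <<'E'
from plant import *
from h import *
c=read_camera("wrist");W=cloud(c)
m=(c["depth"]>0)&(np.hypot(W[...,0]-.525,W[...,1]-.189)<.02)&(W[...,2]>.16)&(W[...,2]<.21)
print(m.sum(),np.median(W[m],0))
E
```

```text
8971 [0.52492859 0.18840449 0.18972819]
```

Call:
{"api": "move_arm", "payload": {"linear": [[0,0,0.0008],[0,0,0.0008],[0,0,0.0008],[0,0,0.0008],[0,0,0.0008],[0,0,0.0008]], "twist": [[0,0,0],[0,0,0],[0,0,0],[0,0,0],[0,0,0],[0,0,0]]}}

```text
time: 19.58
eef_pos: [0.5247, 0.1893, 0.1715]
tcp_rot: [-0.608, 0.794, -0.0, 0.0]
contact_force: [-0.7, 0.2, -0.0]
opening: 0.65
```

```bash
python3 st.py
```

```text
t 19.58 q [ 0.164  0.096  1.927 -0.     1.118 -2.714] p [0.5247 0.1893 0.1715] yaw -105.1 zax [ 8.e-04  1.e-04 -1.e+00] F [-0.7  0.2 -0. ] T [-0.01  0.03  0.03] op 0.65
```

The cap follows freely with no force, so it is off the thread. I'll keep lifting straight up.

Call:
{"api": "move_arm", "payload": {"linear": [[0,0,0.001],[0,0,0.0015],[0,0,0.002],[0,0,0.003],[0,0,0.005],[0,0,0.008],[0,0,0.012],[0,0,0.016],[0,0,0.016],[0,0,0.012],[0,0,0.006],[0,0,0.002],[0,0,0]], "twist": [[0,0,0],[0,0,0],[0,0,0],[0,0,0],[0,0,0],[0,0,0],[0,0,0],[0,0,0],[0,0,0],[0,0,0],[0,0,0],[0,0,0],[0,0,0]]}}

```text
time: 20.67
eef_pos: [0.5249, 0.1894, 0.2672]
tcp_rot: [-0.608, 0.794, -0.001, 0.002]
contact_force: [-0.3, 0.4, -0.8]
opening: 0.656
```

```bash
python3 st.py;python3 - <<'E'
from plant import *
from h import *
for n in("side","wrist"):
    c=read_camera(n);cv2.imwrite(f"pics/{n}9.png",c["img"])
    if n=="side": cv2.imwrite("pics/side9z.png",cv2.resize(c["img"][100:300,180:430],None,fx=3,fy=3,interpolation=cv2.INTER_CUBIC))
W=cloud(c)
s=get_state()['eef_pos']
m=(c["depth"]>0)&(np.hypot(W[...,0]-s[0],W[...,1]-s[1])<.02)&(W[...,2]>s[2])&(W[...,2]<s[2]+.04)
print(m.sum(),np.median(W[m],0)-s)
E
```

```text
t 20.67 q [ 0.164  0.004  1.84  -0.     1.291 -2.713] p [0.5249 0.1894 0.2672] yaw -105.1 zax [ 5.4e-03  9.0e-04 -1.0e+00] F [-0.3  0.4 -0.8] T [ 0.04 -0.01 -0.01] op 0.656
8997 [-0.0001557  -0.00060985  0.02443149]
```

View pics/side9z.png

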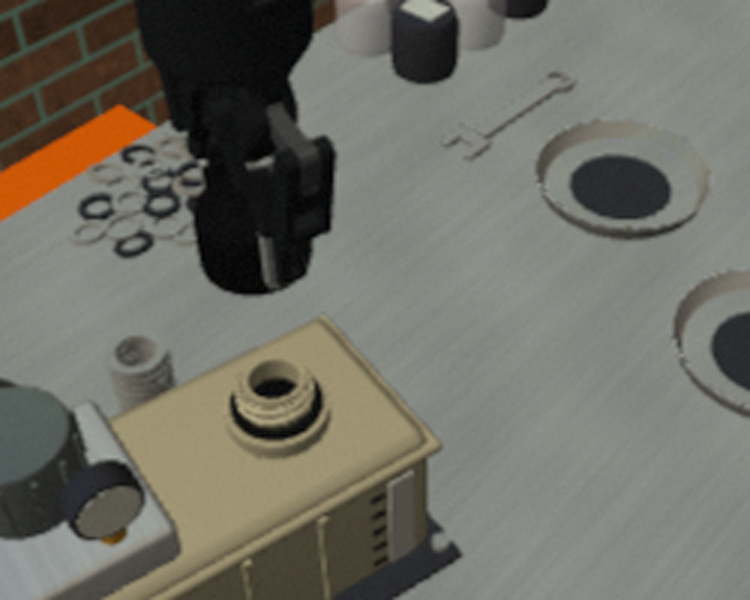

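The cap is held and the neck is bare. The cap underside is about 11.6 mm below the TCP, so it should touch the dish floor at TCP z ≈ 0.0156. I'll carry it over and unwind the wrist on the way.

Call:
{"api": "move_arm", "payload": {"linear": [[0.001,-0.008,0],[0.001,-0.016,0],[0.002,-0.025,0],[0.002,-0.025,0],[0.002,-0.025,0],[0.002,-0.025,0],[0.002,-0.025,0],[0.002,-0.025,0],[0.002,-0.025,0],[0.002,-0.025,0],[0.002,-0.025,0],[0.002,-0.025,0],[0.002,-0.025,0],[0.002,-0.025,0],[0.002,-0.025,0],[0.002,-0.025,0],[0.002,-0.02,0],[0.001,-0.012,0],[0,-0.004,0],[0,0,0]], "twist": [[0,0.3,-4],[0,0,-6],[0,0,-6],[0,0,-6],[0,0,-6],[0,0,-6],[0,0,-6],[0,0,-6],[0,0,-6],[0,0,-6],[0,0,-6],[0,0,-6],[0,0,-6],[0,0,-6],[0,0,-6],[0,0,-6],[0,0,-6],[0,0,-4],[0,0,-2],[0,0,0]]}}

```text
time: 22.43
eef_pos: [0.5439, -0.2377, 0.2369]
tcp_rot: [0.313, 0.95, 0.016, -0.015]
contact_force: [-0.0, 0.3, -0.2]
opening: 0.654
```

```bash
python3 st.py
```

```text
t 22.43 q [-0.593  0.129  1.766  0.024  1.285 -1.535] p [ 0.5439 -0.2377  0.2369] yaw 143.6 zax [-0.0181  0.0405 -0.999 ] F [-0.   0.3 -0.2] T [ 0.03 -0.    0.02] op 0.654
```

Call:
{"api": "move_arm", "payload": {"linear": [[0.004,-0.005,0],[0.004,-0.005,0],[0.004,-0.005,0],[0.003,-0.003,0],[0,0,0],[0,0,0]], "twist": [[-0.8,-0.4,0],[-0.8,-0.4,0],[-0.6,-0.2,0],[0,0,0],[0,0,0],[0,0,0]]}}

```text
time: 22.93
eef_pos: [0.5598, -0.2549, 0.2334]
tcp_rot: [0.31, 0.951, 0.0, -0.002]
contact_force: [0.3, -1.0, -0.9]
opening: 0.651
```

```bash
python3 st.py; python3 - <<'E'
from plant import *
from h import *
c=read_camera("wrist");cv2.imwrite("pics/wrist10.png",c["img"]);W=cloud(c)
s=get_state()['eef_pos']
m=(c["depth"]>0)&(np.hypot(W[...,0]-s[0],W[...,1]-s[1])<.02)&(W[...,2]>s[2])&(W[...,2]<s[2]+.04)
print(m.sum(),np.median(W[m],0)-s)
p=W[(c["depth"]>0)&(W[...,2]>.018)&(W[...,2]<.026)&(np.hypot(W[...,0]-.56,W[...,1]+.257)<.1)]
if len(p)>50:
    A=np.c_[2*p[:,:2],np.ones(len(p))];q=np.linalg.lstsq(A,(p[:,:2]**2).sum(1),rcond=None)[0];print(len(p),q[:2],np.sqrt(q[2]+q[:2]@q[:2]))
E
```

```text
t 22.93 q [-5.920e-01  1.630e-01  1.733e+00 -1.000e-03  1.249e+00 -1.532e+00] p [ 0.5598 -0.2549  0.2334] yaw 143.9 zax [-0.0036  0.0017 -1.    ] F [ 0.3 -1.  -0.9] T [ 0.02 -0.01  0.  ] op 0.651
8907 [-0.00044396  0.00033441  0.02360888]
1350 [ 0.55927862 -0.25635457] 0.07578500615389588
```

View pics/wrist10.png

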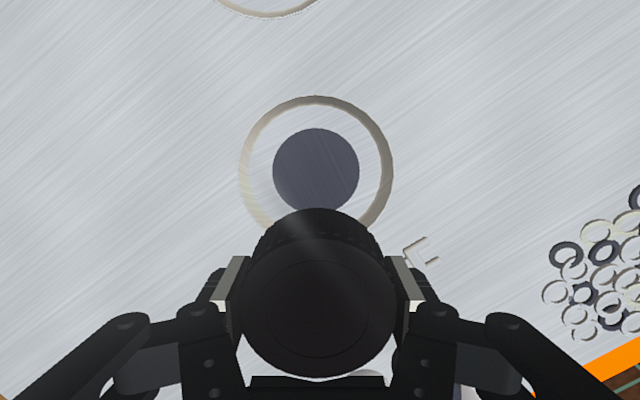

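The wrist view shows the dish ahead of the cap, with its dark floor at (316,170), and the fitted centre (0.559, -0.256) agrees with the first one. I'll descend.

Call:
{"api": "move_arm", "payload": {"linear": [[0,0,-0.008],[0,-0.001,-0.016],[0,-0.001,-0.02],[0,0,-0.02],[0,0,-0.02],[0,0,-0.02],[0,0,-0.02],[0,0,-0.016],[0,0,-0.012],[0,0,-0.006],[0,0,-0.002],[0,0,0]], "twist": [[-0.1,-0.2,0],[0,0,0],[0,0,0],[0,0,0],[0,0,0],[0,0,0],[0,0,0],[0,0,0],[0,0,0],[0,0,0],[0,0,0],[0,0,0]]}}

```text
time: 23.98
eef_pos: [0.5589, -0.2541, 0.0657]
tcp_rot: [0.308, 0.951, -0.001, 0.003]
contact_force: [0.4, 0.3, -1.4]
opening: 0.655
```

```bash
python3 st.py
```

```text
t 23.98 q [-5.920e-01  3.470e-01  1.845e+00  1.000e-03  9.430e-01 -1.536e+00] p [ 0.5589 -0.2541  0.0657] yaw 144.1 zax [ 0.0054 -0.0029 -1.    ] F [ 0.4  0.3 -1.4] T [0.01 0.04 0.01] op 0.655
```

Call:
{"api": "move_arm", "payload": {"linear": [[0,-0.001,-0.008],[0,-0.001,-0.01],[0,0,-0.01],[0,0,-0.007],[0,0,-0.003],[0,0,-0.001],[0,0,0]], "twist": [[0.1,0.2,0],[0.1,0.1,0],[0,0,0],[0,0,0],[0,0,0],[0,0,0],[0,0,0]]}}

```text
time: 24.57
eef_pos: [0.5612, -0.2579, 0.0263]
tcp_rot: [0.308, 0.951, -0.001, 0.003]
contact_force: [0.3, -0.6, -0.3]
opening: 0.649
```

```bash
python3 st.py
```

```text
t 24.57 q [-5.950e-01  4.130e-01  1.844e+00  1.000e-03  8.790e-01 -1.539e+00] p [ 0.5612 -0.2579  0.0263] yaw 144.1 zax [ 0.0055 -0.003  -1.    ] F [ 0.3 -0.6 -0.3] T [-0.02  0.03 -0.01] op 0.649
```

Now I'll creep to about 2 mm above the expected contact and level the tool.

Call:
{"api": "move_arm", "payload": {"linear": [[0,0,-0.002],[0,0,-0.002],[0,0,-0.002],[0,0,-0.001],[0,0,0]], "twist": [[0.1,0.2,0],[0.1,0.1,0],[0,0,0],[0,0,0],[0,0,0]]}}

```text
time: 24.98
eef_pos: [0.562, -0.2583, 0.0197]
tcp_rot: [0.308, 0.951, 0.0, 0.001]
contact_force: [-0.6, -0.5, -1.0]
opening: 0.653
```

```bash
python3 st.py
```

```text
t 24.98 q [-5.950e-01  4.270e-01  1.839e+00  1.000e-03  8.740e-01 -1.539e+00] p [ 0.562  -0.2583  0.0197] yaw 144.1 zax [ 1.4e-03 -3.0e-04 -1.0e+00] F [-0.6 -0.5 -1. ] T [-0.03  0.05  0.03] op 0.653
```

Call:
{"api": "move_arm", "payload": {"linear": [[0,0,-0.0008],[0,0,-0.0008],[0,0,-0.0008],[0,0,-0.0005]], "twist": [[0,0,0],[0,0,0],[0,0,0],[0,0,0]]}}

```text
time: 25.32
eef_pos: [0.5623, -0.2585, 0.0171]
tcp_rot: [0.308, 0.951, -0.0, 0.001]
contact_force: [-0.2, 0.4, -0.8]
opening: 0.655
```

```bash
python3 st.py
```

```text
t 25.32 q [-5.950e-01  4.310e-01  1.839e+00  1.000e-03  8.690e-01 -1.539e+00] p [ 0.5623 -0.2585  0.0171] yaw 144.1 zax [ 2.4e-03 -9.0e-04 -1.0e+00] F [-0.2  0.4 -0.8] T [-0.04 -0.01  0.04] op 0.655
```

Call:
{"api": "move_arm", "payload": {"linear": [[0,0,-0.0004],[0,0,-0.0004],[0,0,-0.0004]], "twist": [[0,0,0],[0,0,0],[0,0,0]]}}

```text
time: 25.57
eef_pos: [0.5624, -0.2585, 0.0159]
tcp_rot: [0.308, 0.951, -0.0, 0.001]
contact_force: [0.0, -0.9, 0.6]
opening: 0.652
```

```bash
python3 st.py
```

```text
t 25.57 q [-5.950e-01  4.330e-01  1.839e+00  1.000e-03  8.670e-01 -1.539e+00] p [ 0.5624 -0.2585  0.0159] yaw 144.1 zax [ 0.0026 -0.001  -1.    ] F [ 0.  -0.9  0.6] T [-0.04 -0.04 -0.  ] op 0.652
```

Call:
{"api": "move_arm", "payload": {"linear": [[0,0,-0.0004],[0,0,-0.0004]], "twist": [[0,0,0],[0,0,0]]}}

```text
time: 25.73
eef_pos: [0.5624, -0.2586, 0.0158]
tcp_rot: [0.308, 0.951, -0.0, 0.001]
contact_force: [-1.5, 1.0, 1.9]
opening: 0.652
```

```bash
python3 st.py
```

```text
t 25.73 q [-5.950e-01  4.340e-01  1.838e+00  1.000e-03  8.670e-01 -1.539e+00] p [ 0.5624 -0.2586  0.0158] yaw 144.1 zax [ 2.e-03 -8.e-04 -1.e+00] F [-1.5  1.   1.9] T [ 0.16  0.24 -0.07] op 0.652
```

The cap is touching the floor: z has stalled and the force is up by about 2–3 N. Releasing now.

Call:
{"api": "move_arm", "payload": {"linear": [[0,0,0],[0,0,0],[0,0,0],[0,0,0],[0,0,0]], "twist": [[0,0,0],[0,0,0],[0,0,0],[0,0,0],[0,0,0]], "grip": 0.85}}

```text
time: 26.15
eef_pos: [0.5631, -0.259, 0.0161]
tcp_rot: [0.308, 0.951, -0.0, 0.002]
contact_force: [0.4, -0.1, -0.3]
opening: 0.85
```

```bash
python3 st.py;python3 - <<'E'
from plant import *
from h import *
c=read_camera("wrist");cv2.imwrite("pics/wrist11.png",c["img"])
E
```

```text
t 26.15 q [-5.950e-01  4.340e-01  1.838e+00  1.000e-03  8.660e-01 -1.539e+00] p [ 0.5631 -0.259   0.0161] yaw 144.1 zax [ 0.004  -0.0021 -1.    ] F [ 0.4 -0.1 -0.3] T [ 0.04  0.02 -0.05] op 0.85
```

View pics/wrist11.png

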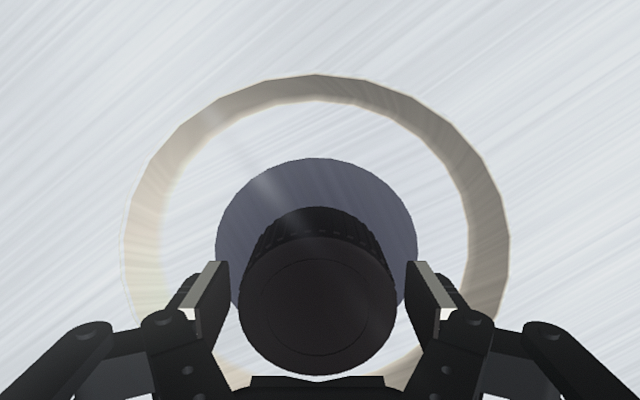

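The wrist view shows the cap at (317,300) standing free in the dish, with both pads clear of it and of the rim. I'll retreat straight up.

Call:
{"api": "move_arm", "payload": {"linear": [[0,0,0.002],[0,0,0.004],[0,0,0.008],[0,0,0.012],[0,0,0.016],[0,0,0.02],[0,0,0.02],[0,0,0.02],[0,0,0.02],[0,0,0.02],[0,0,0.015],[0,0,0.006],[0,0,0]], "twist": [[0,0,0],[0,0,0],[0,0,0],[0,0,0],[0,0,0],[0,0,0],[0,0,0],[0,0,0],[0,0,0],[0,0,0],[0,0,0],[0,0,0],[0,0,0]]}}

```text
time: 27.28
eef_pos: [0.5626, -0.2585, 0.1988]
tcp_rot: [0.308, 0.951, -0.001, 0.006]
contact_force: [0.6, 0.2, 0.4]
opening: 0.854
```

```bash
python3 st.py;python3 - <<'E'
from plant import *
from h import *
for n in("scene","side","wrist"):
    c=read_camera(n);cv2.imwrite(f"pics/{n}12.png",c["img"]);W=cloud(c)
    m=(c["depth"]>0)&(np.hypot(W[...,0]-.56,W[...,1]+.257)<.045)&(W[...,2]>.034)&(W[...,2]<.048)
    p=W[m];print(n,len(p),np.median(p,0) if len(p) else 0,((p.min(0)+p.max(0))/2) if len(p) else 0)
E
```

```text
t 27.28 q [-5.950e-01  1.940e-01  1.764e+00  1.000e-03  1.171e+00 -1.539e+00] p [ 0.5626 -0.2585  0.1988] yaw 144.1 zax [ 0.0109 -0.0066 -0.9999] F [0.6 0.2 0.4] T [ 0.02  0.02 -0.  ] op 0.854
scene 373 [ 0.56442202 -0.2604157   0.03906151] [ 0.56295889 -0.25978936  0.04034183]
side 266 [ 0.56132571 -0.25520198  0.03993285] [ 0.56297619 -0.25842601  0.03897838]
wrist 3538 [ 0.56168531 -0.25758639  0.03937063] [ 0.56229182 -0.25811975  0.0381548 ]
```

View pics/side12.png

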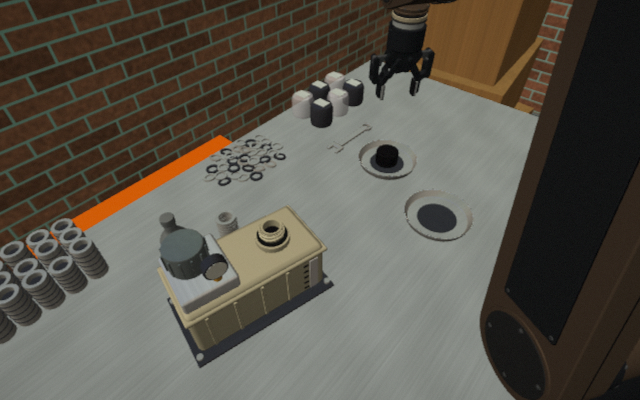

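View pics/scene12.png

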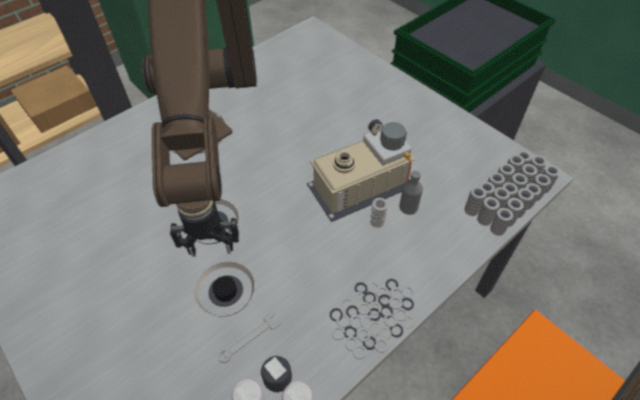

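The cap stands upright at the dish centre: side view (387,155), scene view (226,289), top at z = 0.040. The neck is open and the bystanders haven't moved. Handing in.

```bash
python3 -c "
from plant import *
print(sign_off())"
```

```text
the job is handed in; nothing more can be done
None
```

The cap is off the lubricator and standing open side down in the right-hand dish, about 3 mm from its centre. I signed off at about 27 s; no verdict was reported.

- **Unscrewing:** I turned the cap anticlockwise about 605° in two grips at 40 N, letting it climb about 12 mm with its thread. In the readings taken between moves, the wrist force stayed within about 2 N.
- **Freeing and carrying:** A gentle lift then moved it freely without any rise in force, and it was carried and lowered until it just touched the dish floor at about 2 N.
- **Last checks:** All three cameras put the cap's top at z ≈ 0.039–0.040 m, as expected for a 36 mm cap standing on the dish floor. The neck is open, and the ring stack, bottle and spanner look unmoved in the pictures. The gripper was open about 0.2 m above the bench, clear of everything.
- **Disagreement:** While turning, the arm drifted up slightly more than commanded, so I could not measure the thread pitch exactly; it was roughly 6–7 mm per turn. The cap's height from the wrist camera agreed with the tool's rise to within about 0.3 mm.

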